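# Key the dosing disc onto its pin and press it home

### The arm

A 6-joint arm with a two-finger parallel gripper is mounted at the origin on a cart in front of the work surface, level with it; the furniture and walls round the work are solid. World frame = base frame: x ahead of the robot, y to its left, z up, the work surface at z = 0. Lengths are in m, angles in rad, forces in N, time in s.
With the tool pointing down it reaches from about 0.4 to 0.925 m from the base axis. Payload 12.5 kg.
Tool frame: the origin (TCP) lies on the mounting face of the last link; the fingertips stand 190 mm ahead of it and the grasp point (between the pads) lies 171 mm ahead of it; z points along the fingers, y is the direction in which the jaws open and shut (so a half turn about z gives the same grasp; the last joint's range is limited). The gripper opens to 95 mm and grips with 3 to 60 N. Pads are 20 mm wide; open, the fingers measure 119 mm over their backs; the gripper's body (75 mm by 180 mm) begins 59 mm behind the grasp point.
Start: joints at [-1.212, 0.491, 1.559, -0, 1.092, -0.106], TCP at [0.28, -0.559, 0.405] pointing down, gripper open.
Joint ranges: [-3.1, 3.1], [-0.84, 2.19], [0.05, 2.79], [-1.13, 4.28], [0.06, 2.93], [-2.69, 2.69]. Speed limits (rad/s): [2.22, 2.22, 2.79, 3.14, 3.14, 3.14].

### API

Orientations are given as a unit quaternion [w, x, y, z].
In Python, from rig import env, eyes, workorder gives the robot as it stands.
- The arm moves only by the tool step_arm, never from a script. Its argument "rows" is a list of rows, each a list of 3 entries, a list of its own where there are three numbers: the shift along the world's x, y, z in cm, then the turn about the world's z in rad, then the opening, from -1 (shut) to 1 (fully open). A call has 1 to 5 rows; each row is the pose to reach, as a shift and turn from the pose commanded when the call began; what a row does not reach only later rows make up. A row lasts 1/8 s, in which the tool goes at most 62.5 mm and 10.7 degrees, less where a joint would pass 70% of its speed; a pose out of reach is approached as far as the arm can. A call with a gripper value outside its range is refused whole. The fingers move at their own pace and stop on an object; "grip_force" is the grip in N (left out, the last holds). Time passes only in rows, so rows that repeat a pose let the fingers close. It gives the time, the measured TCP pose, the force and the opening at its end, in the units of the state.
- env.observe(): the state, without advancing time (a new reading comes with each control period).
- eyes.capture(name): name is "scene" or "top" or "wrist"; returns (picture, depth): 480x640x3 uint8, blue, green, red; 480x640 float32, m along the optical axis (not along the pixel's ray), 0 where there is no reading.
- eyes.get_calibration(name): a dict with "intrinsics" (3x3 intrinsics, pixels), "k1" (the pictures are not rectified: a ray, as slopes to the right and down, at radius r is drawn at 1 + k1 r^2 times it, then the intrinsics apply), "T" (4x4, takes a point from camera to world coordinates); the wrist camera has in their place "mount" (4x4, takes a point from camera to tool coordinates, whose origin is the TCP and whose axes are the flange's). Camera axes: x right, y up, looking along -z (the intrinsics and any distortion apply to the point x, -y, -z); pixel columns grow to the right and rows downward; lengths in m; the calibration is good to about 2 mm. A picture is of the moment at which its call begins: read the wrist's pose just before it. get_calibration takes no time and is no camera call.
- workorder.job_done(): hands the job in, once; it reports no verdict.
The state is a dict: "t": time; "q": joint angles; "dq": joint speeds; "tau": joint torques, N m; "eef_pos": TCP position; "eef_rot": TCP orientation; "wrist_force": force on the tool from outside, world axes, zero at the start; "torque": the same for the moment, N m; "gripper_width": opening from 0.0 (shut) to 1.0 (fully open).
Only numpy, scipy, OpenCV 4.12 (cv2) and the standard library are available. Lean on these libraries where they do the work, as an engineer would, in place of code of your own. Each camera call takes 0.05 s, during which the arm holds its last target. There are 200 camera calls.

### The job

On the table stands a dosing head, a low dark round base with a bright steel disc lying on it, its rim notch out of line with the head's key pin (the red mark on the base shows where the pin is). Push the disc's black peg with the fingertips to turn the disc until its notch is over the pin, then press the disc down with the fingertips until it is fully home, flat on its seat, and leave it there. Never lift the disc, and leave the loose jar, lid, ferrule, gasket and spanner where they are.

Things in the scene. Friction and masses are not known exactly. Their poses are not given: they have to be found in the camera images.
- dosing_head: Dosing head, fixed: dark steel base, flange 160 mm across, 8 mm high; drum 144 mm across, its flat top (the seat) 34 mm above the table. Origin: centre of its underside, on the table; z up; its +x points from the centre to the key pin. A spindle 18 mm thick stands in its centre under the disc, top 54 mm above the table.
- seal_collar (a joint): How far the white seal collar (80 mm across, round the spindle, under the disc) has sunk, m: 0 raised, as at the start; about 0.010 when the disc is home. It holds the disc level 10 mm above the seat, sinks when the disc is pressed with about 10 N, and stays where it is left.
- key_pin (a point): Tip of the brass key pin, 43 mm above the table, 56 mm from the head's centre. Pin 10 mm thick, 9 mm high over the seat, its top 3.5 mm tapered to 4.4 mm. It is hidden under the raised disc (1 mm above its tip) until the notch is over it; a red stripe on the drum's rim and side, just outside the disc, shows its direction.
- dosing_disc: Loose bright steel disc, 124 mm across, 10 mm thick, about 0.5 kg, centred on the spindle with 1 mm play. Turns all round either way, rubbing on the collar (1 to 3 N at the peg); stops when not pushed. Origin: centre of its underside, 44 mm above the table raised, 34 mm home; z up; +x to the notch, -x to the peg. Pressed with the notch off the pin, it is stopped by the pin.
- notch (a point): Middle of the notch at the disc's underside, 56 mm from the disc's centre. The notch is 15 mm wide, open at the rim and cut 15.5 mm deep into it; a red line 20 mm long on the disc's upper face leads to it. It goes over the pin when within about 2.5 mm, and the pin's taper guides it in from up to about 4 mm off.
- peg (a point): Top centre of the upright black peg on the disc, opposite the notch, 48 mm from the disc's centre: 16 mm thick (20 mm at the foot), its top 22 mm above the disc's upper face. Push it sideways, low down.
- hub_top (a point): Centre of the flat top of the disc's closed steel hub, 36 mm across, 18 mm above the disc's upper face (72 mm above the table when raised, 62 mm when home). Press here, straight down.
- full_jar: Bystander: full jam jar, dark red with a gold lid, 70 mm across, 114 mm high; origin at the centre of its underside.
- jar_lid: Bystander: loose gold jar lid, 70 mm across, 15 mm high; origin at the centre of its underside.
- ferrule: Bystander: pale pipe ferrule, 50 mm across, 30 mm high; origin at the centre of its underside.
- gasket: Bystander: white ring gasket, 50 mm across, 8 mm high; origin at the centre of its underside.
- spanner: Bystander: grey open spanner, 157 mm long (along its y), 40 mm wide, 9 mm thick; origin at the centre of its underside.
Not all that is in view belongs to the job. There is more than one size of the dosing_disc; the job needs the larger.

How it is judged:
At the end, for the whole second after the job is handed in: The disc is home and at rest: its underside within 2 mm of the seat, level to 0.04 rad, its notch within 5 mm of the key pin in plan, the collar sunk by more than 8 mm (z of dosing_disc in the frame of dosing_head between 0.032 and 0.036 m and angle between dosing_disc's own z axis and vertical below 0.04 rad and horizontal distance between notch and key_pin below 0.005 m and value of joint seal_collar above 0.008 m and linear speed of dosing_disc below 0.02 m/s and angular speed of dosing_disc below 0.1 rad/s); the robot touches nothing.
It fails at once if the disc is lifted more than 8 mm above its raised rest (z of dosing_disc in the frame of dosing_head above 0.052 m).
It fails at once if a bystander (jar, lid, ferrule, gasket or spanner) is moved or lifted by more than 20 mm (distance of any of full_jar, jar_lid, ferrule, gasket, spanner from where it was at the start of the episode above 0.02 m).
It also fails if it takes over 48 s, if anything falls off the work surface, if the arm or the gripper's body presses on something with over 40 N, if the wrist force passes 120 N, or if a joint passes its speed limit or range.

## Working session

There is one attempt and no reset: what is moved stays moved. The work goes in short steps, Python scripts to look and compute and a tool call to move; the robot and the scene stay as the last step left them, time stands still between calls to the robot, and variables do not carry over. Pictures are saved under pics/ and viewed, about 8 in all and at most 12, crops included, and the job is handed in when it is done.

Besides the shell and the picture viewer there is one more tool, called after "Call:" as name(argument=value, ...) on one line, values as JSON. step_arm: Moves the arm, as the interface text tells. Its arguments: {"type":"object","properties":{"rows":{"type":"array"},"grip_force":{"type":"number"}},"required":["rows"]}

```bash
ls; mkdir -p pics; cat > h.py <<'E'
from rig import env, eyes, workorder
import numpy as np, cv2
from scipy.spatial.transform import Rotation as R
def cam(n):
    c=eyes.get_calibration(n)
    if 'T' in c: return c,np.array(c['T'])
    s=env.observe(); q=s['eef_rot']; T=np.eye(4); T[:3,:3]=R.from_quat([q[1],q[2],q[3],q[0]]).as_matrix(); T[:3,3]=s['eef_pos']
    return c,T@np.array(c['mount'])
def snap(n,f=None):
    c,T=cam(n); im,d=eyes.capture(n)
    if f: cv2.imwrite('pics/'+f,im)
    return im,d,c,T
def ray(c,T,uv):
    K=np.array(c['intrinsics']); k=c['k1']
    p=cv2.undistortPoints(np.array(uv,float).reshape(-1,1,2),K,np.array([k,0,0,0,0.]))[:,0]
    d=np.c_[p[:,0],-p[:,1],-np.ones(len(p))]@T[:3,:3].T
    return T[:3,3],d
def onz(c,T,uv,z):
    o,d=ray(c,T,uv); return o+d*((z-o[2])/d[:,2])[:,None]
E
python3 - <<'E'
from h import *
a=snap('top','top1.png'); b=snap('scene','scene1.png')
for x in(a,b): print(x[2]['intrinsics'],x[2]['k1'],x[3].round(3).tolist())
print(env.observe())
E
```

```text
pics
[[506.67246568   0.         319.47344125]
 [  0.         506.67246568 250.16422062]
 [  0.           0.           1.        ]] -0.07210858771979253 [[-0.005, 0.99, -0.139, 0.359], [-1.0, -0.009, -0.025, 0.107], [-0.027, 0.139, 0.99, 1.23], [0.0, 0.0, 0.0, 1.0]]
[[459.56122091   0.         311.21979722]
 [  0.         459.56122091 235.70787798]
 [  0.           0.           1.        ]] -0.06234119367232967 [[-0.498, 0.674, -0.545, -0.084], [-0.867, -0.38, 0.323, 0.449], [0.01, 0.634, 0.774, 0.922], [0.0, 0.0, 0.0, 1.0]]
{'t': 0.1, 'q': array([-1.21159269e+00,  4.91507667e-01,  1.55936592e+00, -2.18647767e-05,
        1.09170764e+00, -1.05625127e-01]), 'dq': array([-1.82168402e-03, -8.10313853e-04, -2.78875207e-03, -1.87462211e-04,
       -2.34301942e-05,  8.23523563e-04]), 'tau': array([ 2.85780989e-03, -6.13626194e+01, -2.58603662e+01,  6.94120629e-02,
        4.70387971e-02, -6.80568928e-05]), 'eef_pos': array([ 0.2801668 , -0.55866636,  0.40422266]), 'eef_rot': array([-4.89091866e-04,  9.73111852e-01,  2.30332539e-01, -7.21235946e-05]), 'wrist_force': array([-0.88174019,  0.10979095, -0.58113502]), 'torque': array([ 0.01628521, -0.0512266 , -0.00250342]), 'gripper_width': 1.003230511280398}
```

```bash
python3 -c "
import cv2,numpy as np
a=cv2.imread('pics/top1.png');b=cv2.imread('pics/scene1.png')
cv2.imwrite('pics/both.png',cv2.resize(np.vstack([a,b]),None,fx=.62,fy=.62))"
```

```text
(no output)
```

View pics/top1.png

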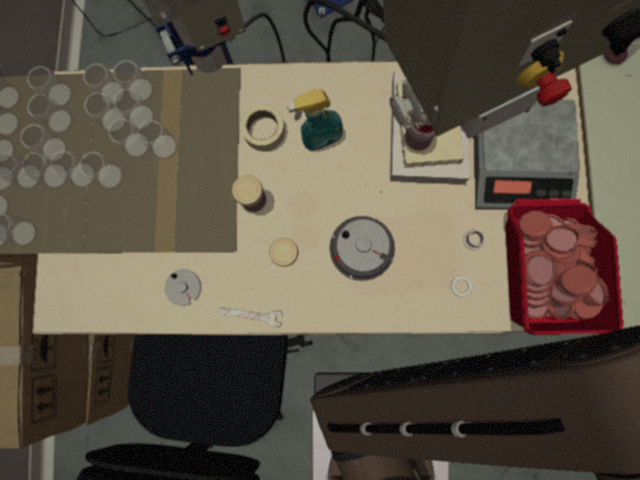

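Top view: the candidates are the large disc on the dark base at (362,247) and a small loose disc at (183,287). I choose the large one on the head. The peg is near (345,235), the notch line near (378,253) and a red mark near (335,258). Bystanders: jar (249,193), lid (283,251), ferrule (474,239), gasket (461,286), spanner (252,317).

```bash
python3 -c "
import cv2,numpy as np
a=cv2.imread('pics/top1.png')[202:292,312:412]
cv2.imwrite('pics/c1.png',cv2.resize(a,None,fx=6,fy=6,interpolation=cv2.INTER_CUBIC))
from h import *
c,T=cam('top')
im=cv2.imread('pics/top1.png');hsv=cv2.cvtColor(im,cv2.COLOR_BGR2HSV)
m=(((hsv[...,0]<10)|(hsv[...,0]>170))&(hsv[...,1]>100)&(hsv[...,2]>50)).astype(np.uint8)
m[:205]=0;m[290:]=0;m[:,:320]=0;m[:,410:]=0
n,l,s,ce=cv2.connectedComponentsWithStats(m)
for i in range(1,n): print(s[i],ce[i], onz(c,T,[ce[i]],.044))
print(onz(c,T,[[363,247.]],.05), onz(c,T,[[345,235.]],.076))
for u in ([474,239],[461,286],[283,251],[249,193],[252,317]): print(u,onz(c,T,[u],.02))
"
```

```text
[374 251   3   2   4] [375.  251.5] [[0.52145985 0.00679481 0.044     ]]
[378 253   1   1   1] [378. 253.] [[ 5.17824382e-01 -2.01043516e-04  4.40000000e-02]]
[334 255   5   6  24] [335.875      257.33333333] [[0.50841591 0.09923199 0.044     ]]
[[0.53157526 0.03526717 0.05      ]] [[0.55615612 0.07786939 0.076     ]]
[474, 239] [[ 0.5530418  -0.23537278  0.02      ]]
[461, 286] [[ 0.43977148 -0.19887225  0.02      ]]
[283, 251] [[0.52799716 0.22669638 0.02      ]]
[249, 193] [[0.6732486 0.3116073 0.02     ]]
[252, 317] [[0.36983497 0.30021709 0.02      ]]
```

View pics/c1.png

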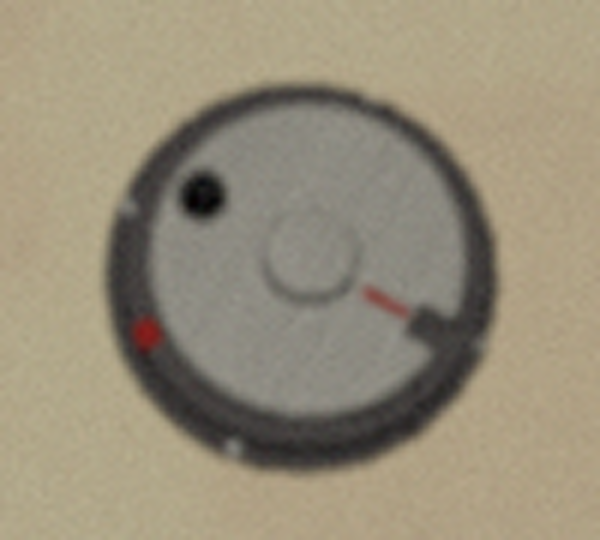

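The crop confirms the choice: large disc with peg (345,234), notch (383,256) and red pin mark (336,257). I'll check the surroundings in the scene view before reaching.

View pics/scene1.png

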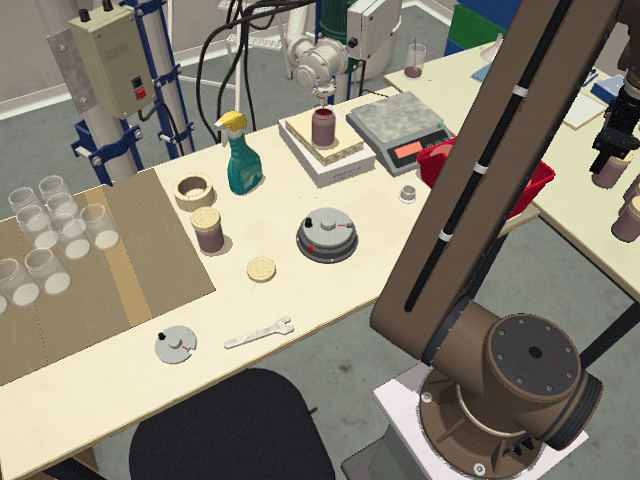

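```bash
python3 -c "
from h import *
c=eyes.get_calibration('wrist');print(c)
im,d,c,T=snap('top')
# heights over the path
vv,uu=np.mgrid[0:480:1,0:640:1]; K=c['intrinsics']
p=cv2.undistortPoints(np.c_[uu.ravel(),vv.ravel()].astype(float)[:,None],np.array(K),np.array([c['k1'],0,0,0,0.]))[:,0]
z=d.ravel();P=np.c_[p[:,0]*z,-p[:,1]*z,-z]@T[:3,:3].T+T[:3,3]
for x0 in np.arange(.1,1.1,.1):
  print(round(x0,1),[round(float(np.nanmax(np.r_[P[(z>0)&(abs(P[:,0]-x0-.05)<.05)&(abs(P[:,1]-y0-.05)<.05),2],-9])),2) for y0 in np.arange(-.6,.5,.1)])
"
```

```text
{'intrinsics': array([[346.7003697 ,   0.        , 322.31739664],
       [  0.        , 346.7003697 , 238.22669707],
       [  0.        ,   0.        ,   1.        ]]), 'k1': -0.026486041628664882, 'mount': array([[-3.17692840e-04,  9.68275384e-01,  2.49885332e-01,
         7.14394163e-02],
       [ 9.99998942e-01,  6.62263797e-04, -1.29483882e-03,
         1.41901219e-03],
       [-1.41925056e-03,  2.49884656e-01, -9.68274571e-01,
         1.90849885e-02],
       [ 0.00000000e+00,  0.00000000e+00,  0.00000000e+00,
         1.00000000e+00]])}
0.1 [-9.0, -9.0, -9.0, -0.74, 0.71, 0.64, 0.5, 0.33, -0.23, -0.23, -0.23]
0.2 [-0.74, -0.74, -0.74, -0.73, 0.78, 0.7, 0.52, 0.32, -0.23, -0.23, -0.23]
0.3 [0.16, 0.16, 0.16, 0.72, 0.78, 0.7, 0.01, 0.01, 0.02, 0.01, 0.01]
0.4 [0.16, 0.18, 0.17, 0.16, 0.01, 0.06, 0.06, 0.01, 0.02, 0.01, 0.03]
0.5 [0.16, 0.15, 0.16, 0.16, 0.01, 0.9, 0.91, 0.04, 0.02, 0.01, 0.01]
0.6 [0.08, 0.08, 0.1, 0.77, 0.84, 0.88, 0.88, 0.01, 0.12, 0.12, 0.01]
0.7 [0.01, 0.08, 0.08, 0.64, 0.5, 0.38, 0.73, 0.25, 0.05, 0.05, 0.1]
0.8 [0.01, 0.08, 0.08, 0.08, 0.09, 0.1, 0.51, 0.43, 0.24, 0.05, 0.1]
0.9 [0.01, 0.01, -9.0, -9.0, -9.0, 0.1, 0.45, 0.43, 0.37, 0.43, 0.36]
1.0 [0.01, -9.0, -9.0, -9.0, -9.0, 0.09, 0.24, 0.26, 0.19, 0.18, 0.27]
```

```bash
python3 -c "
from h import *
for n in('top','scene'):
  im,d,c,T=snap(n)
  vv,uu=np.mgrid[0:480:2,0:640:2]; K=c['intrinsics'];d=d[::2,::2]
  p=cv2.undistortPoints(np.c_[uu.ravel(),vv.ravel()].astype(float)[:,None],np.array(K),np.array([c['k1'],0,0,0,0.]))[:,0]
  z=d.ravel();P=np.c_[p[:,0]*z,-p[:,1]*z,-z]@T[:3,:3].T+T[:3,3]
  print(n)
  for x0 in np.arange(.3,1.1,.1):
    r=[]
    for y0 in np.arange(-.5,.5,.1):
      q=P[(z>0)&(abs(P[:,0]-x0-.05)<.05)&(abs(P[:,1]-y0-.05)<.05)&(P[:,2]>.13),2]
      r.append('%.2f-%.2f(%d)'%(q.min(),q.max(),len(q)) if len(q) else '-')
    print(round(x0,1),r)
"
```

```text
top
0.3 ['0.13-0.16(80)', '0.13-0.16(91)', '0.14-0.71(39)', '0.45-0.78(1389)', '0.42-0.70(155)', '-', '-', '-', '-', '-']
0.4 ['0.13-0.18(261)', '0.13-0.17(178)', '0.14-0.16(34)', '-', '-', '-', '-', '-', '-', '-']
0.5 ['0.13-0.15(64)', '0.13-0.16(37)', '0.14-0.15(7)', '-', '0.61-0.90(736)', '0.81-0.91(208)', '-', '-', '-', '-']
0.6 ['-', '-', '0.61-0.77(424)', '0.38-0.83(1667)', '0.59-0.88(1846)', '0.58-0.88(952)', '-', '-', '-', '-']
0.7 ['-', '-', '0.40-0.64(79)', '0.13-0.50(51)', '0.13-0.38(375)', '0.59-0.73(181)', '0.17-0.25(59)', '-', '-', '-']
0.8 ['-', '-', '-', '-', '-', '0.40-0.51(145)', '0.13-0.42(203)', '-', '-', '-']
0.9 ['-', '-', '-', '-', '-', '0.23-0.44(69)', '0.27-0.43(50)', '0.25-0.37(65)', '0.25-0.43(582)', '0.13-0.36(193)']
1.0 ['-', '-', '-', '-', '-', '0.15-0.24(18)', '0.13-0.26(20)', '0.13-0.19(34)', '0.18-0.18(1)', '0.13-0.32(113)']
scene
0.3 ['0.14-0.48(49)', '0.14-0.16(5)', '-', '-', '-', '-', '-', '-', '-', '-']
0.4 ['-', '-', '-', '-', '-', '-', '-', '-', '-', '-']
0.5 ['-', '0.13-0.15(9)', '0.13-0.15(8)', '-', '-', '-', '-', '-', '-', '-']
0.6 ['-', '-', '-', '0.38-0.50(389)', '0.42-0.43(9)', '-', '-', '-', '-', '-']
0.7 ['-', '-', '0.31-0.49(82)', '0.13-0.50(558)', '0.13-0.52(592)', '0.48-0.49(9)', '0.16-0.25(76)', '-', '-', '-']
0.8 ['-', '-', '-', '0.18-0.47(163)', '0.19-0.49(185)', '0.40-0.49(121)', '0.13-0.42(180)', '-', '-', '-']
0.9 ['-', '-', '-', '0.34-0.38(79)', '0.33-0.45(60)', '0.23-0.47(198)', '0.27-0.42(62)', '0.25-0.47(132)', '0.18-0.50(1186)', '0.13-0.47(751)']
1.0 ['-', '-', '-', '0.37-0.37(4)', '-', '0.13-0.23(40)', '0.13-0.26(36)', '0.13-0.19(25)', '0.13-0.51(197)', '0.13-0.52(638)']
```

An overhanging machine sits at x>0.6, y<0, with its underside at z of about 0.4 to 0.6. I'll stay low and at x<0.6.

Call:
step_arm(rows=[[[2.4,5.8,0],0,1],[[4.8,11.6,0],0,1],[[7.2,17.4,0],0,1],[[9.6,23.2,0],0,1],[[12,29,0],0,1]])

```text
t: 0.88
eef_pos: [0.4, -0.2681, 0.4049]
eef_rot: [0.0, 0.973, 0.23, 0.0]
wrist_force: [0.6, -0.6, 0.8]
gripper_width: 0.995
```

Call:
step_arm(rows=[[[2.4,6,0],0.13,0],[[4.8,12,0],0.26,0],[[7.2,18,-1],0.4,0],[[9.6,24,-3],0.54,-0.4],[[12,30,-4],0.67,-0.4]])

```text
t: 1.5
eef_pos: [0.5146, 0.0184, 0.3668]
eef_rot: [0.0, 0.842, 0.539, -0.0]
wrist_force: [1.1, -0.2, -0.2]
gripper_width: 0.533
```

```bash
python3 -c "
from h import *
im,d,c,T=snap('wrist','w1.png')
s=env.observe();print(s['t'],s['q'],s['eef_pos'],s['eef_rot'],s['gripper_width'],s['wrist_force'],T)"
```

```text
1.55 [-8.28596321e-02  3.85694973e-01  1.86825727e+00  1.78096470e-03
  8.88103674e-01  3.38593742e-01] [0.51598277 0.02338799 0.36575721] [-6.88316122e-04  8.39676018e-01  5.43087151e-01  2.38838601e-04] 0.4886214971155027 [-2.98515825  3.04945945 -2.1022364 ] [[ 9.08170258e-01  4.05403221e-01  1.04283321e-01  5.45881561e-01]
 [-4.18600326e-01  8.79094516e-01  2.27961838e-01  8.12268794e-02]
 [ 7.41567631e-04 -2.50681194e-01  9.68069413e-01  3.47751377e-01]
 [ 0.00000000e+00  0.00000000e+00  0.00000000e+00  1.00000000e+00]]
```

View pics/w1.png

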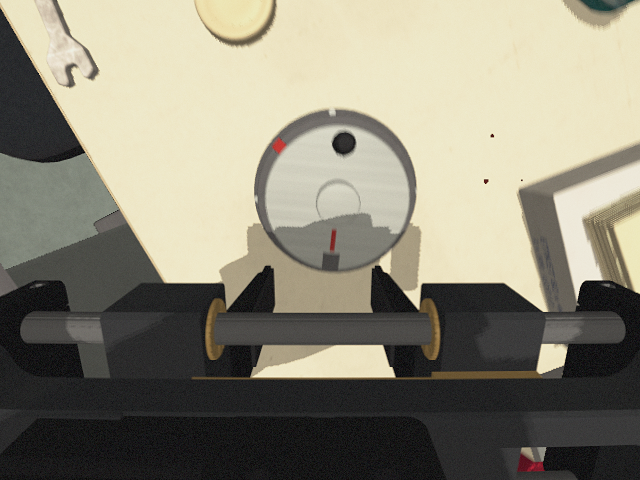

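Wrist view: peg top (344,143), hub (338,203), notch (331,260) with its red line (333,240), red pin mark (279,146). The fingers are clear. I'll recapture settled and measure.

```bash
cat > m.py <<'E'
from h import *
import sys
def meas(n='wrist',f=None,dz=0,box=None):
    im,d,c,T=snap(n,f)
    hsv=cv2.cvtColor(im,cv2.COLOR_BGR2HSV)
    m=(((hsv[...,0]<10)|(hsv[...,0]>170))&(hsv[...,1]>110)&(hsv[...,2]>60)).astype(np.uint8)
    k,l,s,ce=cv2.connectedComponentsWithStats(m)
    for i in range(1,k):
        if s[i][4]>=4:
            p=onz(c,T,[ce[i]],.054-dz)[0]; q=onz(c,T,[ce[i]],.034)[0]
            if np.hypot(*(p[:2]-[.53,.036]))<.1: print('red',s[i],ce[i].round(1),'z.054',p.round(4),'z.034',q.round(4))
    m=(im.max(2)<60).astype(np.uint8)
    k,l,s,ce=cv2.connectedComponentsWithStats(m)
    for i in range(1,k):
        if 20<s[i][4]<3000:
            p=onz(c,T,[ce[i]],.076-dz)[0]
            if np.hypot(*(p[:2]-[.53,.036]))<.08: print('dark',s[i],ce[i].round(1),'z.076',p.round(4))
    return im,d,c,T
if __name__=='__main__':
    s=env.observe(); print(s['t'],s['eef_pos'].round(4),s['wrist_force'].round(1))
    im,d,c,T=meas(sys.argv[1],sys.argv[2])
E
python3 - <<'E'
from m import *
env.observe()
for i in range(2): snap('wrist')
im,d,c,T=meas('wrist','w2.png')
print(env.observe()['eef_pos'])
# drum/flange outline: dark-grey vs table: fit circle to disc/hub by Hough
g=cv2.medianBlur(cv2.cvtColor(im,cv2.COLOR_BGR2GRAY),3)
# outer flange: background is bright/yellow; use saturation
hsv=cv2.cvtColor(im,cv2.COLOR_BGR2HSV)
for r0,r1,z in((60,76,.054),(16,24,.072),(76,90,.01)):
  cc=cv2.HoughCircles(g,cv2.HOUGH_GRADIENT,1,100,param1=80,param2=12,minRadius=r0,maxRadius=r1)
  if cc is not None:
    for a in cc[0][:3]: print(r0,a,onz(c,T,[a[:2]],z))
for nm,uv,z in(('hub',[338,203],.072),('peg',[344,143],.076),('notch',[331,258],.054),('mark',[279,146],.034)): print(nm,onz(c,T,[uv],z))
E
```

```text
red [273 140  15  16 136] [279.8 147.7] z.054 [0.5143 0.0969 0.054 ] z.034 [0.5122 0.098  0.034 ]
red [331 232   6  22  94] [333.4 242.3] z.054 [0.5212 0.0052 0.054 ] z.034 [ 0.5195 -0.      0.034 ]
dark [333 133  24  25 434] [344.6 145.2] z.076 [0.5621 0.0769 0.076 ]
dark [ 242  266  162   52 2890] [322.5 297.5] z.076 [ 0.4947 -0.0294  0.076 ]
[0.51423916 0.01733947 0.36698234]
60 [337.5 198.5  72. ] [[0.54020343 0.03886798 0.054     ]]
60 [542.5 269.5  73.2] [[ 0.68277571 -0.09738227  0.054     ]]
60 [306.5 335.5  75.4] [[ 0.4605715  -0.06744023  0.054     ]]
16 [71.5 64.5 22.3] [[0.40270628 0.2152989  0.072     ]]
16 [338.5 203.5  21.2] [[0.53963454 0.03749    0.072     ]]
16 [ 40.5 329.5  20.7] [[0.24971564 0.04586349 0.072     ]]
76 [336.5 191.5  81.3] [[0.54126767 0.03909729 0.01      ]]
76 [329.5 333.5  85. ] [[ 0.47150735 -0.0980293   0.01      ]]
76 [521.5 274.5  81.7] [[ 0.68151472 -0.12019055  0.01      ]]
hub [[0.5394355  0.03802527 0.072     ]]
peg [[0.56233852 0.07851943 0.076     ]]
notch [[ 0.5133129 -0.0071033  0.054    ]]
mark [[0.51217084 0.09954555 0.034     ]]
```

Head centre is about (0.540, 0.0385), peg at 60°, pin at 115°. The peg must therefore go clockwise by about 125°, to -65°. I'll cage the peg loosely between the fingertips, starting with a move above it.

Call:
step_arm(rows=[[[2,2.5,-2],-0.05,-0.3],[[4,5,-5],-0.1,-0.3],[[5,6.2,-7.7],-0.1,-0.3],[[5,6.2,-7.7],-0.1,-0.3]])

```text
t: 2.2
eef_pos: [0.5642, 0.0774, 0.2891]
eef_rot: [-0.001, 0.869, 0.494, -0.001]
wrist_force: [-0.8, -0.8, -0.3]
gripper_width: 0.351
```

```bash
python3 m.py wrist w3.png; python3 -c "
from h import *;s=env.observe();print(s['gripper_width'],s['eef_rot'],s['eef_pos'])"
```

```text
2.2 [0.5642 0.0774 0.2891] [-0.8 -0.8 -0.3]
red [234 246  18  26 203] [243.  261.7] z.054 [0.52   0.1017 0.054 ] z.034 [0.5124 0.0984 0.034 ]
red [317 365   6  13  65] [319.8 371.1] z.054 [0.5208 0.005  0.054 ] z.034 [ 0.5133 -0.0073  0.034 ]
dark [305 248  30  36 837] [319.2 265. ] z.076 [0.5658 0.0805 0.076 ]
0.34394278595614136 [-2.18516635e-04  8.69454238e-01  4.94013076e-01 -6.01598702e-04] [0.56405276 0.07718859 0.29035987]
```

View pics/w3.png

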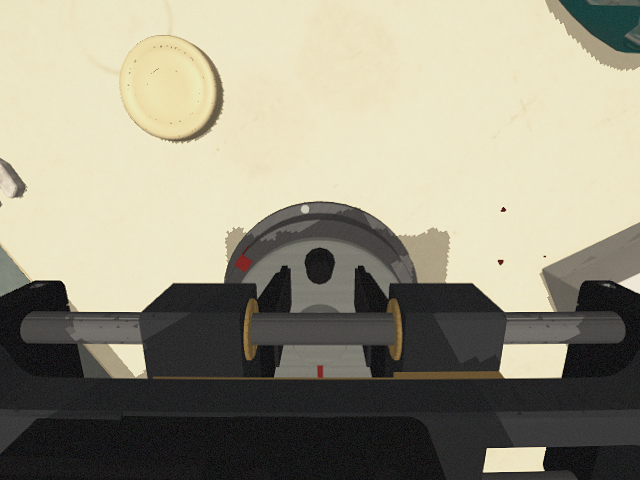

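The peg (319,265) is centred between the fingertips. Descending.

Call:
step_arm(rows=[[[0,0,-1.5],0,-0.3],[[0,0.1,-2.8],0,-0.3],[[0,0.2,-4.0],0,-0.3],[[0,0.2,-4.0],0,-0.3]])

```text
t: 2.75
eef_pos: [0.564, 0.0804, 0.2494]
eef_rot: [-0.0, 0.869, 0.495, -0.001]
wrist_force: [0.9, -1.3, 0.2]
gripper_width: 0.348
```

```bash
python3 - <<'E'
import numpy as np
# peg-angle steps of the cage about centre; per call 5 rows of 5 deg -> shifts from call start
C=np.array([.540,.0385]);r=.048
a=60
p=lambda a:C+r*np.array([np.cos(np.radians(a)),np.sin(np.radians(a))])
while a>-72:
    print(a,[[*(100*(p(a-5*k)-p(a))).round(2).tolist(),round(-.0768*k,3)] for k in range(1,6)]); a-=25
E
```

```text
60 [[0.35, -0.22, -0.077], [0.69, -0.48, -0.154], [0.99, -0.76, -0.23], [1.28, -1.07, -0.307], [1.53, -1.4, -0.384]]
35 [[0.22, -0.35, -0.077], [0.42, -0.72, -0.154], [0.58, -1.11, -0.23], [0.7, -1.51, -0.307], [0.8, -1.92, -0.384]]
10 [[0.05, -0.42, -0.077], [0.07, -0.83, -0.154], [0.05, -1.25, -0.23], [0.0, -1.67, -0.307], [-0.09, -2.08, -0.384]]
-15 [[-0.13, -0.4, -0.077], [-0.29, -0.79, -0.154], [-0.48, -1.16, -0.23], [-0.7, -1.51, -0.307], [-0.96, -1.84, -0.384]]
-40 [[-0.28, -0.31, -0.077], [-0.59, -0.59, -0.154], [-0.92, -0.85, -0.23], [-1.28, -1.07, -0.307], [-1.65, -1.26, -0.384]]
-65 [[-0.39, -0.16, -0.077], [-0.79, -0.29, -0.154], [-1.2, -0.38, -0.23], [-1.61, -0.43, -0.307], [-2.03, -0.45, -0.384]]
```

No contact so far. Starting the arc clockwise.

Call:
step_arm(rows=[[[0.35,-0.22,0],-0.077,-0.3],[[0.69,-0.48,0],-0.154,-0.3],[[0.99,-0.76,0],-0.23,-0.3],[[1.28,-1.07,0],-0.307,-0.3],[[1.53,-1.4,0],-0.384,-0.3]])

```text
t: 3.38
eef_pos: [0.5795, 0.0664, 0.2506]
eef_rot: [-0.0, 0.948, 0.319, -0.0]
wrist_force: [-1.4, 0.6, 1.3]
gripper_width: 0.347
```

```bash
python3 m.py wrist w4.png;python3 -c "
from h import *;s=env.observe();print(s['q'],s['eef_pos'],s['torque'])"
```

```text
3.375 [0.5795 0.0664 0.2506] [-1.4  0.6  1.3]
[ 3.61170072e-04  6.26863813e-01  1.80382051e+00 -1.49946072e-04
  7.10796734e-01  9.26598607e-01] [0.57973353 0.06610139 0.25059945] [0.0402899  0.15184799 0.02979235]
```

Call:
step_arm(rows=[[[0.22,-0.35,0],-0.077,-0.3],[[0.42,-0.72,0],-0.154,-0.3],[[0.58,-1.11,0],-0.23,-0.3],[[0.7,-1.51,0],-0.307,-0.3],[[0.8,-1.92,0],-0.384,-0.3]])

```text
t: 4.05
eef_pos: [0.5875, 0.0473, 0.2506]
eef_rot: [-0.0, 0.991, 0.132, 0.0]
wrist_force: [0.2, 1.2, 0.4]
gripper_width: 0.351
```

Call:
step_arm(rows=[[[0.05,-0.42,0],-0.077,-0.3],[[0.07,-0.83,0],-0.154,-0.3],[[0.05,-1.25,0],-0.23,-0.3],[[0,-1.67,0],-0.307,-0.3],[[-0.09,-2.08,0],-0.384,-0.3]])

```text
t: 4.68
eef_pos: [0.5868, 0.0265, 0.2507]
eef_rot: [-0.0, 0.998, -0.059, 0.001]
wrist_force: [0.7, 1.7, -0.0]
gripper_width: 0.35
```

Call:
step_arm(rows=[[[-0.13,-0.4,0],-0.077,-0.3],[[-0.29,-0.79,0],-0.154,-0.3],[[-0.48,-1.16,0],-0.23,-0.3],[[-0.7,-1.51,0],-0.307,-0.3],[[-0.96,-1.84,0],-0.384,-0.3]])

```text
t: 5.3
eef_pos: [0.5773, 0.008, 0.2508]
eef_rot: [-0.0, 0.969, -0.249, 0.001]
wrist_force: [2.4, 0.3, 0.6]
gripper_width: 0.352
```

```bash
python3 m.py scene s4.png;python3 m.py top t4.png;python3 -c "
from h import *;s=env.observe();print(s['q'],s['eef_pos'],s['torque'])
a=cv2.imread('pics/s4.png')[160:320,230:430];cv2.imwrite('pics/c4.png',cv2.resize(a,None,fx=3.5,fy=3.5))"
```

```text
5.3 [0.5773 0.008  0.2508] [2.4 0.3 0.6]
red [308 245   6  10  37] [310.1 249.1] z.054 [0.4931 0.11   0.054 ] z.034 [0.5064 0.1021 0.034 ]
5.35 [0.577  0.0078 0.2507] [ 1.4 -0.   0. ]
red [334 255   5   6  22] [335.9 257.3] z.054 [0.5072 0.0993 0.054 ] z.034 [0.5097 0.0992 0.034 ]
[-1.00784802e-01  6.19997815e-01  1.82020847e+00 -9.43265613e-05
  7.00574875e-01  1.97135533e+00] [0.57702037 0.00787853 0.25072443] [ 0.10674293  0.02963604 -0.01283713]
```

View pics/c4.png

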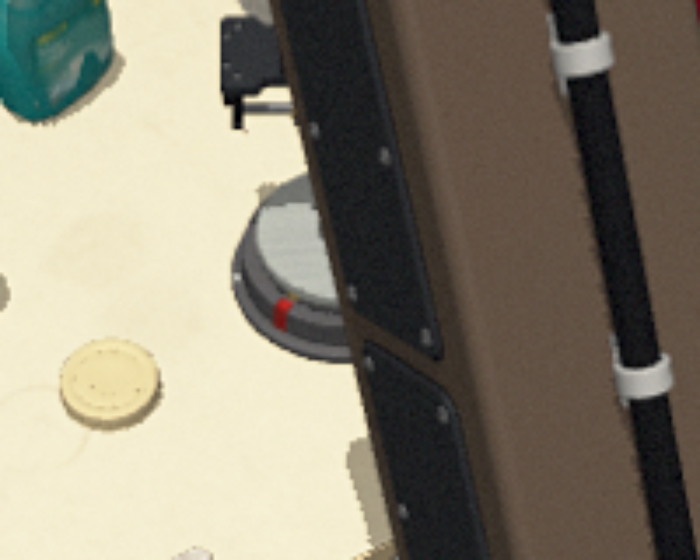

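The crop shows the arm hiding the disc, with only the red pin mark (285,315) seen. The pushing forces are small and steady. One more arc, stopping short of the target, then lift and look.

Call:
step_arm(rows=[[[-0.28,-0.31,0],-0.06,-0.3],[[-0.59,-0.59,0],-0.12,-0.3],[[-0.92,-0.85,0],-0.18,-0.3],[[-1.28,-1.07,0],-0.24,-0.3],[[-1.65,-1.26,0],-0.3,-0.3]])

```text
t: 6.02
eef_pos: [0.5607, -0.0045, 0.2506]
eef_rot: [-0.0, 0.921, -0.39, 0.001]
wrist_force: [2.1, 0.1, -0.4]
gripper_width: 0.345
```

Call:
step_arm(rows=[[[0,0,1.5],0,-0.3],[[0,0,4],0,-0.3],[[-1,0,8],0,-0.3],[[-1,0,8],0,-0.3],[[-1,0,8],0,-0.3]])

```text
t: 6.65
eef_pos: [0.5504, -0.0045, 0.3307]
eef_rot: [-0.0, 0.921, -0.389, 0.0]
wrist_force: [-0.3, 0.8, 0.3]
gripper_width: 0.349
```

```bash
python3 m.py wrist w5.png
```

```text
6.65 [ 0.5504 -0.0045  0.3307] [-0.3  0.8  0.3]
dark [246 193 128  44 416] [313.2 202.9] z.076 [ 0.5809 -0.0256  0.076 ]
dark [290 221  26  29 569] [301.9 234.6] z.076 [ 0.5711 -0.0039  0.076 ]
```

View pics/w5.png

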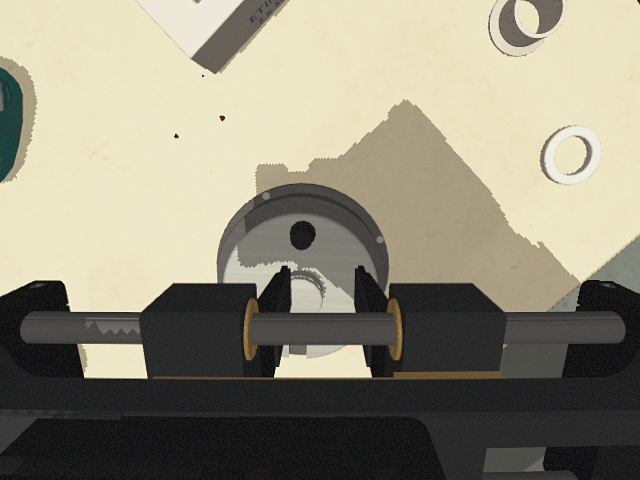

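Peg (302,235) is now at about -54°, some 11° short as planned. The notch is hidden behind the gripper, so I back off for a full view of mark, notch and peg.

Call:
step_arm(rows=[[[-1.3,2.4,1.2],0,-0.3],[[-2.6,4.8,2.4],0,-0.3],[[-3.8,7.2,3.6],0,-0.3],[[-3.8,7.2,3.6],0,-0.3],[[-3.8,7.2,3.6],0,-0.3]])

```text
t: 7.32
eef_pos: [0.5129, 0.067, 0.3656]
eef_rot: [0.0, 0.921, -0.39, -0.0]
wrist_force: [-0.8, 0.1, -0.6]
gripper_width: 0.347
```

```bash
cat >> m.py <<'E'
    hsv=cv2.cvtColor(im,cv2.COLOR_BGR2HSV)
    g=cv2.medianBlur(cv2.cvtColor(im,cv2.COLOR_BGR2GRAY),3)
    for r0,r1,z in((60,80,.054),(16,24,.072)):
        cc=cv2.HoughCircles(g,cv2.HOUGH_GRADIENT,1,100,param1=80,param2=12,minRadius=r0,maxRadius=r1)
        if cc is not None:
            for a in cc[0]:
                p=onz(c,T,[a[:2]],z)[0]
                if np.hypot(*(p[:2]-[.54,.038]))<.03: print(z,a,p.round(4))
E
python3 m.py wrist w6.png
```

```text
7.325 [0.5129 0.067  0.3656] [-0.8  0.1 -0.6]
red [323 218   6  22 100] [325.5 228.4] z.054 [0.515  0.0617 0.054 ] z.034 [0.5117 0.0648 0.034 ]
red [294 252  12   7  48] [299.5 255.1] z.054 [0.5146 0.095  0.054 ] z.034 [0.5113 0.1003 0.034 ]
dark [320 117  24  25 453] [331.5 128.5] z.076 [5.688e-01 3.000e-04 7.600e-02]
0.054 [329.5 177.5  79.4] [0.543  0.0282 0.054 ]
0.072 [327.5 192.5  23.4] [0.5372 0.0369 0.072 ]
```

View pics/w6.png

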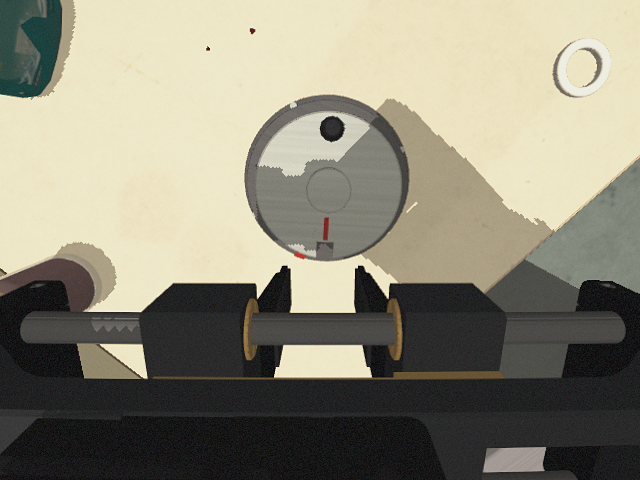

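In-view measurement: the notch is 18° short of the mark (peg about -49°, target about -67°), and the disc is level. I'll go back over the peg, centred.

Call:
step_arm(rows=[[[1.7,-2.3,-1],0,-0.3],[[3.4,-4.6,-3],0,-0.3],[[5.1,-6.8,-6],0,-0.3],[[5.1,-6.8,-7.6],0,-0.3],[[5.1,-6.8,-7.6],0,-0.3]])

```text
t: 8.0
eef_pos: [0.5631, -0.0008, 0.289]
eef_rot: [0.0, 0.921, -0.39, -0.002]
wrist_force: [-1.1, 0.2, 0.9]
gripper_width: 0.349
```

Call:
step_arm(rows=[[[0,0,-1.5],0,-0.3],[[0,0,-3],0,-0.3],[[0,0,-4],0,-0.3],[[0,0,-4],0,-0.3]])

```text
t: 8.5
eef_pos: [0.5634, -0.0005, 0.2496]
eef_rot: [0.0, 0.921, -0.39, -0.001]
wrist_force: [0.6, -0.2, -0.3]
gripper_width: 0.348
```

Call:
step_arm(rows=[[[-0.35,-0.28,0],0,-0.3],[[-0.7,-0.55,0],0,-0.3],[[-1.0,-0.8,0],0,-0.3],[[-1.3,-1.0,0],0,-0.3],[[-1.54,-1.2,0],0,-0.3]])

```text
t: 9.12
eef_pos: [0.548, -0.0128, 0.2505]
eef_rot: [-0.0, 0.921, -0.39, 0.0]
wrist_force: [0.4, 0.9, 2.0]
gripper_width: 0.349
```

Call:
step_arm(rows=[[[0.1,0.1,0],0,-0.3],[[0.2,0.2,1.5],0,-0.3],[[0,0,4],0,-0.3],[[-1,2,8],0,-0.3],[[-2,4,9],0,-0.3]])

```text
t: 9.75
eef_pos: [0.5279, 0.028, 0.3431]
eef_rot: [-0.001, 0.921, -0.39, 0.002]
wrist_force: [0.1, -0.1, 0.2]
gripper_width: 0.349
```

Call:
step_arm(rows=[[[-0.8,1.9,1.2],0,-0.3],[[-1.6,3.9,2.6],0,-0.3],[[-1.6,3.9,2.6],0,-0.3]])

```text
t: 10.12
eef_pos: [0.5116, 0.0678, 0.3669]
eef_rot: [-0.0, 0.921, -0.389, 0.0]
wrist_force: [0.3, -1.0, -0.5]
gripper_width: 0.349
```

```bash
python3 m.py wrist w7.png; python3 -c "
import cv2
a=cv2.imread('pics/w7.png')[80:290,220:440];cv2.imwrite('pics/c7.png',cv2.resize(a,None,fx=2.7,fy=2.7,interpolation=cv2.INTER_CUBIC))"
```

```text
10.125 [0.5116 0.0678 0.3669] [ 0.3 -1.  -0.5]
red [308 214  12  22  94] [313.4 224.4] z.054 [0.5239 0.0675 0.054 ] z.034 [0.5213 0.0709 0.034 ]
red [295 245  13  13 103] [300.5 251.1] z.054 [0.5154 0.0928 0.054 ] z.034 [0.5122 0.0979 0.034 ]
dark [338 120  24  24 446] [349.4 131.2] z.076 [ 0.557  -0.0068  0.076 ]
0.054 [327.5 183.5  72.8] [0.5398 0.0339 0.054 ]
0.072 [329.5 187.5  21. ] [0.5378 0.034  0.072 ]
```

View pics/c7.png

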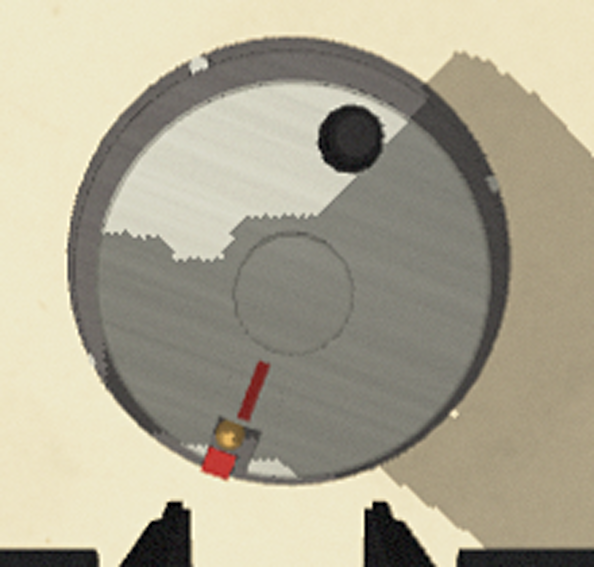

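The crop shows the brass pin at (229,435), inside the notch, with the notch centre slightly to its right. I'll compute the true offset with parallax.

```bash
python3 - <<'E'
from m import *
im,d,c,T=meas('wrist','w8.png')
hsv=cv2.cvtColor(im,cv2.COLOR_BGR2HSV)
m=((hsv[...,0]>12)&(hsv[...,0]<28)&(hsv[...,1]>100)).astype(np.uint8)
m[:225]=0;m[255:]=0;m[:,:290]=0;m[:,:322]*=1;m[:,322:]=0
v,u=np.nonzero(m);print('brass',len(u),u.mean(),v.mean())
pin=onz(c,T,[[u.mean(),v.mean()]],.043)[0]
peg=np.array([.557,-.0068]);line=onz(c,T,[[313.4,224.4]],.054)[0][:2]
e=(line-peg)/np.hypot(*(line-peg)); notch=line+e*.0195; cen=line-e*.0365
print('pin',pin,'notch',notch,'cen',cen,'dir',np.degrees(np.arctan2(e[1],e[0])),'len',np.hypot(*(line-peg)))
w=pin[:2]-cen;print('pin dir',np.degrees(np.arctan2(w[1],w[0])),np.hypot(*w),'tang off mm',1000*(e[0]*w[1]-e[1]*w[0]))
w=np.array([.5122,.0979])-cen;print('mark dir',np.degrees(np.arctan2(w[1],w[0])))
# in-plane check: notch slot edges at pin row projected to z=.054
row=im[236:248,290:330].astype(int).sum(2)//3
print(row[::3])
E
```

```text
red [308 214  11  22  94] [313.  224.9] z.054 [0.5241 0.0673 0.054 ] z.034 [0.5214 0.0707 0.034 ]
red [294 246  13  12 102] [300.1 251.9] z.054 [0.5154 0.0927 0.054 ] z.034 [0.5122 0.0979 0.034 ]
dark [337 120  24  25 449] [348.9 131.8] z.076 [ 0.5571 -0.0069  0.076 ]
brass 88 304.22727272727275 241.54545454545453
pin [0.51763554 0.08582092 0.043     ] notch [0.51614727 0.08445715] cen [0.53902845 0.033345  ] dir 114.11643978267054 len 0.08048406534353593
pin dir 112.17929960572702 0.05666902078738343 tang off mm -1.915584800708553
mark dir 112.56730897644698
[[127 125 124 118 126 126 123 123 122 120  76  66  72  88 112 119 126 130
  111  97  94  94 128 125 125 127 125 124 122 121 125 125 122 120 122 121
  120 120 121 122]
 [122 123 122 121 122 122 126 124 117  82  83  90 105  91  94  89  89  88
   85  73  65  78 105 115 120 122 124 125 125 129 122 126 125 122 122 122
  123 124 124 122]
 [122 119 120 120 118 119 122 114  87  96 113 127 155 169 168 153  94  85
   84  79  54  71  80  67  64  88 118 125 122 124 123 124 122 126 127 127
  128 128 124 128]
 [200 145 156 195 145 159 188  99 104 104 101 109 121 151 162 154 118  96
   96 100 105 100 103  99  92 118 127 126 125 125 124 122 122 120 123 120
  122 124 123 119]]
```

The notch is 1.9 mm off the pin, which is within the 2.5 mm fit. I'll close the fingers and press on the hub at (0.539, 0.036).

Call:
step_arm(rows=[[[1.4,-1.6,0],0,-1],[[2.7,-3.2,-2],0,-1],[[2.7,-3.2,-5],0,-1],[[2.7,-3.2,-8],0,-1],[[2.7,-3.2,-8],0,-1]], grip_force=10)

```text
t: 10.85
eef_pos: [0.5396, 0.0331, 0.2842]
eef_rot: [0.001, 0.921, -0.391, -0.002]
wrist_force: [0.2, -0.1, 0.7]
gripper_width: 0.008
```

Call:
step_arm(rows=[[[0,0,-0.8],0,-1],[[0,0,-1.4],0,-1],[[0,0,-1.8],0,-1],[[0,0,-2.2],0,-1],[[0,0,-2.4],0,-1]])

```text
t: 11.48
eef_pos: [0.5391, 0.0345, 0.2623]
eef_rot: [0.0, 0.921, -0.39, 0.0]
wrist_force: [-0.9, -0.1, 9.5]
gripper_width: 0.006
```

Call:
step_arm(rows=[[[0,0.1,-0.1],0,-1],[[0,0.1,-0.2],0,-1],[[0,0.1,-0.3],0,-1],[[0,0.1,-0.4],0,-1],[[0,0.1,-0.5],0,-1]])

```text
t: 12.1
eef_pos: [0.5391, 0.035, 0.2583]
eef_rot: [0.0, 0.921, -0.39, 0.001]
wrist_force: [-3.3, -5.0, 11.9]
gripper_width: 0.001
```

The disc is sinking under 12 N, well past the 1 mm where the pin would stop it. Continuing.

Call:
step_arm(rows=[[[0,0,-0.1],0,-1],[[0,0,-0.2],0,-1],[[0,0,-0.3],0,-1],[[0,0,-0.4],0,-1],[[0,0,-0.5],0,-1]])

```text
t: 12.72
eef_pos: [0.5393, 0.035, 0.2535]
eef_rot: [0.0, 0.921, -0.39, 0.001]
wrist_force: [-3.1, -4.3, 14.0]
gripper_width: 0.005
```

Call:
step_arm(rows=[[[0,0,-0.1],0,-1],[[0,0,-0.2],0,-1],[[0,0,-0.3],0,-1],[[0,0,-0.3],0,-1]])

```text
t: 13.22
eef_pos: [0.5391, 0.035, 0.2522]
eef_rot: [-0.0, 0.921, -0.39, 0.001]
wrist_force: [-9.8, -5.9, 36.5]
gripper_width: 0.007
```

Stopped at TCP z 0.2522, with the force rising to 36 N. That matches home (0.252). Lift straight up and check.

Call:
step_arm(rows=[[[0,0,0.5],0,-1],[[0,0,2],0,-1],[[0,0,5],0,-1],[[-1.3,1.6,8],0,-1],[[-2.7,3.2,11.5],0,-1]])

```text
t: 13.85
eef_pos: [0.5117, 0.0677, 0.3656]
eef_rot: [0.0, 0.921, -0.39, -0.0]
wrist_force: [1.1, 0.3, -0.5]
gripper_width: 0.008
```

Call:
step_arm(rows=[[[0,0,0],0,-1],[[0,0,0],0,-1]])

```text
t: 14.1
eef_pos: [0.5121, 0.0673, 0.3643]
eef_rot: [0.0, 0.921, -0.39, 0.0]
wrist_force: [-0.7, -0.6, 0.7]
gripper_width: 0.01
```

```bash
python3 - <<'E'
from m import *
im,d,c,T=meas('wrist','w9.png',dz=.01)
a=im[80:290,220:440];cv2.imwrite('pics/c9.png',cv2.resize(a,None,fx=2.7,fy=2.7,interpolation=cv2.INTER_CUBIC))
print(env.observe()['eef_pos'])
# depth heights in a patch: disc face vs hub vs seat
vv,uu=np.mgrid[100:280,240:420]
K=np.array(c['intrinsics']);p=cv2.undistortPoints(np.c_[uu.ravel(),vv.ravel()].astype(float)[:,None],K,np.array([c['k1'],0,0,0,0.]))[:,0]
z=d[100:280,240:420].ravel();P=np.c_[p[:,0]*z,-p[:,1]*z,-z]@T[:3,:3].T+T[:3,3]
r=np.hypot(P[:,0]-.539,P[:,1]-.036);ok=z>0
for nm,a,b in(('hub',0,.014),('face',.024,.036),('seat',.065,.069),('table',.09,.12)):
    q=P[ok&(r>a)&(r<b)]; print(nm,len(q),np.median(q[:,2]).round(4))
q=P[ok&(r>.024)&(r<.056)&(P[:,2]<.05)];A=np.c_[q[:,:2],np.ones(len(q))];print('plane tilt',np.linalg.lstsq(A,q[:,2],rcond=None)[0])
E
```

```text
red [308 213  11  21  90] [313. 223.] z.054 [0.5245 0.0676 0.044 ] z.034 [0.5232 0.0693 0.034 ]
red [294 247  13  12 105] [300.2 252.6] z.054 [0.5139 0.0954 0.044 ] z.034 [0.5123 0.098  0.034 ]
dark [337 121  23  23 424] [347.7 132. ] z.076 [ 0.5577 -0.0067  0.066 ]
[0.51221036 0.0671686  0.36374779]
hub 935 0.063
face 3388 0.0451
seat 2098 0.035
table 6181 0.0009
plane tilt [ 0.00273585 -0.00741954  0.04370561]
```

View pics/c9.png

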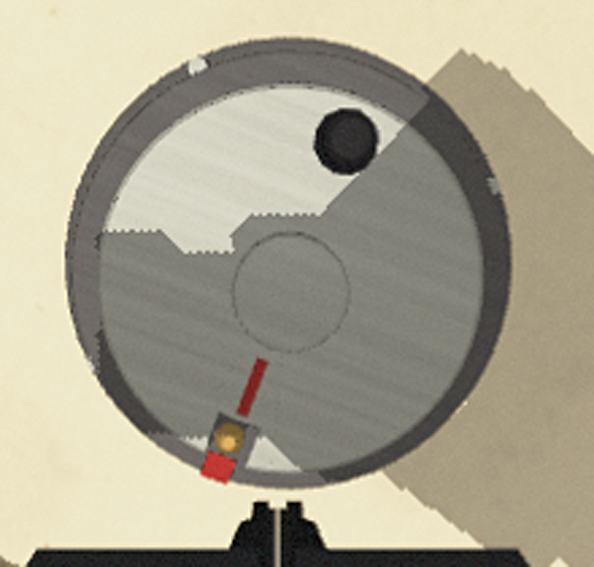

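The crop shows the pin (229,438) seated in the notch next to the red mark. The depth gives the disc face 10.1 mm above the seat and the hub at 62 mm above the table, so it is home and level.

```bash
python3 -c "
from rig import workorder;print(workorder.job_done())"
```

```text
the job is handed in; nothing more can be done
None
```

The disc is home on its seat with the notch over the key pin, and I handed the job in at about 14 s of the 48 s allowed. The hand-in reports no verdict, so success rests on my own checks.

**What I did:** I turned the disc about 120° clockwise with the peg held loosely between the open fingertips. A look with the wrist camera showed it 18° short, so I made one correction. I then closed the fingers and pressed the hub straight down. The fingertips stopped at the home height, with the force up to 36 N, and I lifted clear.

**Last checks (wrist camera):**
- **Depth:** the disc face is 10.1 mm above the seat, which is the disc's own thickness. The hub top is 62 mm above the table.
- **Level:** the tilt is about 0.008 rad, against the 0.04 allowed.
- **Notch:** the brass pin is inside the notch, next to the red mark. It measured about 1.9 mm off before pressing; I did not re-measure the offset afterwards.
- **Clearance:** the gripper was well above the disc and the wrist force was near zero.
- **Bystanders:** the arm was never close to the jar, lid, ferrule, gasket or spanner, but I did not re-measure their positions at the end.

**What disagreed:** the head centre differed by up to about 4 mm between wrist views and 9 mm from a rough reading in the top view. Because of that I took the angles from within a single view.

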